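# Hold the damp-box lid hinge in line for its pin

### The arm

A 6-joint arm with a two-finger parallel gripper is mounted at the origin on the work surface. World frame = base frame: x ahead of the robot, y to its left, z up, the work surface at z = 0. Lengths are in m, angles in rad, forces in N, time in s.
With the tool pointing down it reaches from about 0.275 to 0.85 m from the base axis. Payload 19 kg.
Tool frame: the origin (TCP) lies at the centre of the arm's flange, where the gripper is bolted on; the fingertips stand 173 mm ahead of it and the grasp point (between the pads) lies ahead of it (ctrl.grip_depth is the x of the grasp point in the tool frame, in m); x points along the fingers, z is the direction in which the jaws open and shut, and the axes are right-handed (so a half turn about x gives the same grasp; the last joint's range is limited). The gripper opens to 85 mm and grips with 20 to 120 N. Pads are 22 mm wide; open, the fingers measure 114 mm over their backs; the gripper's body (76 mm by 85 mm) begins 54 mm behind the grasp point. The pads swing forward as they close: fully open they stand 13 mm farther back than shut.
Start: joints at [-0.134, 0.15, 1.437, -0, 1.554, -0.134], TCP at [0.575, -0, 0.405] pointing down, gripper open.
Joint ranges: [-2.8, 2.8], [-0.68, 2.1], [0.12, 2.68], [-1.39, 4.53], [0.16, 2.79], [-2.81, 2.81]. Speed limits (rad/s): [1.89, 1.89, 2.22, 3.01, 3.01, 3.01].

### API

Orientations are given as a unit quaternion [x, y, z, w].
In Python, from bench import readout, imaging, ticket, ctrl gives the robot as it stands.
- The arm moves only by the tool drive_tool, never from a script. Its argument "plan" is a list of rows, each a list of 7 numbers: the turn, a rotation vector about the world's x, y, z as a fraction of full scale, then the shift along the world's x, y, z as a fraction of full scale, then the opening, from 0 (shut) to 1 (fully open). A call has 1 to 5 rows; each row shifts and turns the commanded pose from where the row before left it; what a row does not reach is not made up. Full scale, the value 1, is 0.02 m for a shift and 0.1 rad for a turn. A row lasts 1/12 s, in which the tool goes at most 41.7 mm and 7.16 degrees, less where a joint would pass 70% of its speed; a pose out of reach is approached as far as the arm can. A call with a number of a shift or a turn outside -1 to 1 is refused whole. A call with a gripper value outside its range is refused whole. The fingers move at their own pace and stop on an object; "force" is the grip in N (left out, the last holds). Time passes only in rows, so rows that do not move let the fingers close. It gives the time, the measured TCP pose, the force and the opening at its end, in the units of the state.
- readout.sense(): the state, without advancing time (a new reading comes with each control period).
- imaging.camera(name): name is "scene" or "side" or "wrist"; returns a dict with "color" (420x560x3 uint8, red, green, blue), "camera_matrix" (3x3 intrinsics, pixels), "world_to_cam" (4x4, takes a point from world to camera coordinates); the wrist camera has in their place "tool_from_camera" (4x4, takes a point from camera to tool coordinates, whose origin is the TCP and whose axes are the tool frame's). Camera axes: x right, y up, looking along -z (the intrinsics and any distortion apply to the point x, -y, -z); pixel columns grow to the right and rows downward; lengths in m; the calibration is good to about 2 mm. A picture is of the moment at which its call begins: read the wrist's pose just before it. There is no depth.
- ticket.hand_in(): hands the job in, once; it reports no verdict.
The state is a dict: "time": time; "q": joint angles; "joint_velocities": joint speeds; "tau": joint torques, N m; "eef_pos": TCP position; "tcp_rot": TCP orientation; "ft_force": force on the tool from outside, world axes, zero at the start; "torque": the same for the moment, N m; "opening": finger opening in m.
Only numpy, scipy, OpenCV 4.12 (cv2) and the standard library are available. Lean on these libraries where they do the work, as an engineer would, in place of code of your own. Each camera call takes 0.05 s, during which the arm holds its last target.

### The job

The lid hinge of the potter's damp box is being put back together. Pick up the loose hinge leaf by its pine block, bring its single knuckle in between the two knuckles on the damp box so that the three holes line up for the pin, and finish holding it there, lined up and off the bench, for the pin to be pushed in; keep hold and do not lean it hard against the box. Leave the pin, cup, jar and brush where they are.

Things in the scene. Friction and masses are not known exactly. Their poses are not given: they have to be found in the camera images.
- leaf_grip (a point): Loose hinge leaf, 0.15-0.31 kg: pine block 60 (x) x 40 (y) x 40 (z) mm on a steel plate of the same outline, 5 mm thick, with a tongue out to +x ending in one knuckle. Lies on the bench on its plate. This point: centre of block and plate, half-way up (22.5 mm above the underside). x points from block to knuckle, y along the hinge axis, z up. Best gripped across its 40 mm width (along y).
- leaf_hole (a point): Centre of the loose knuckle's hole: steel tube along y, 30 mm long, 22 mm across, hole 10 mm. It is 61 mm to +x of leaf_grip and 11.5 mm lower (11 mm above the underside). The tongue is 30 mm wide, 5 mm thick, level with the underside; the block's face is 31 mm from the hole's axis. Axes as leaf_grip.
- jamb_hole (a point): Fixed point on the damp box's hinge axis, 104 mm above the bench, midway between its two steel knuckles: where the centre of the loose knuckle's hole must come. The axis runs along y; each fixed knuckle is 30 mm long, 22 mm across, hole 10 mm; the gap between them is 36 mm. x points from the knuckles to the box. The leaf comes in from -x, its x along this x.
- dampbox: Fixed open plywood box, 180 (y) x 130 (x) x 95 mm high, axes as jamb_hole; origin on the bench straight below jamb_hole. The face of its front rail (the jamb) begins 13.5 mm to +x of the hinge axis, so a knuckle touching it is 2.5 mm past true line. A steel plate on the rail carries the knuckles. Nothing lies under the gap or to its -x side, so only a gripper can carry the leaf there.
- pin: Bystander: bent steel hinge pin, 5 mm thick, 100 mm long along x, lying on the bench; origin on the bench near its middle.
- cup: Bystander: terracotta cup, 72 mm across, 70 mm high, standing; origin at the centre of its foot.
- trimmer: Bystander: brush with a wooden handle lying on the bench along x, about 200 mm long; origin on its underside.
- jar: Bystander: closed white glaze jar, 64 mm across, 90 mm high, standing; origin at the centre of its foot.
Mind the look-alikes: they are no part of the job. Several things look just like the dampbox: the one meant starts farthest to the robot's left. What is meant by the part that bears leaf_grip is not purple, and is the smaller of those in its own colour.

How it is judged:
On the way:
1. the loose leaf is held in the fingers, its underside at least 30 mm off the bench (height (world z) of leaf_grip above 0.0525 m and contact force between the fingers and leaf above 2 N), for 0.2 s.
At the end, for the whole second after the job is handed in: The loose knuckle stands between the two fixed ones, its hole within 3.5 mm of their axis (fore-aft and in height), axes parallel within 0.1 rad, block on the side away from the box; the fingers hold the leaf (over 2 N), still, and it presses on the box with less than 10 N (x of leaf_hole in the frame of jamb_hole between -0.0035 and 0.0035 m and z of leaf_hole in the frame of jamb_hole between -0.0035 and 0.0035 m and y of leaf_hole in the frame of jamb_hole between -0.0045 and 0.0045 m and x of leaf_grip in the frame of jamb_hole below -0.03 m and angle between the y axis of leaf_hole and the y axis of jamb_hole, either way round below 0.1 rad and contact force between the fingers and leaf above 2 N and contact force between leaf and dampbox below 10 N and linear speed of leaf below 0.02 m/s); the arm keeps its last pose, push and grip.
It fails at once if the pin, cup, brush or jar is moved more than 25 mm (distance of any of pin, cup, trimmer, jar from where it was at the start of the episode above 0.025 m).
It also fails if it takes over 42 s, if anything falls off the work surface, if the arm or the gripper's body presses on something with over 40 N, if the wrist force passes 120 N, or if a joint passes its speed limit or range.

## Working session

There is one attempt and no reset: what is moved stays moved. The work goes in short steps, Python scripts to look and compute and a tool call to move; the robot and the scene stay as the last step left them, time stands still between calls to the robot, and variables do not carry over. Pictures are saved under pics/ and viewed, and the job is handed in when it is done.

Besides the shell and the picture viewer there is one more tool, called after "Emit:" in YAML: its name, and indented under it one key for each argument. drive_tool: Moves the arm, as the interface text tells. Shift numbers are shares of 0.02 m and turn numbers shares of 0.1 rad, none past 1 either way. Its arguments: {"type":"object","properties":{"plan":{"type":"array"},"force":{"type":"number"}},"required":["plan"]}

```bash
mkdir -p pics; ls
python3 - <<'E'
from bench import readout, imaging, ticket, ctrl
import cv2
print(readout.sense(), ctrl.grip_depth)
for n in ["scene","side","wrist"]:
    c=imaging.camera(n); cv2.imwrite(f"pics/{n}0.png",c["color"][:,:,::-1])
    print(n,c["camera_matrix"].tolist(),{k:v.round(4).tolist() for k,v in c.items() if k not in("color","camera_matrix")})
E
```

```text
pics
{'time': 0.0, 'q': array([-1.34012920e-01,  1.50957705e-01,  1.43802880e+00, -3.35343821e-05,
        1.55379476e+00, -1.34028614e-01]), 'joint_velocities': array([-0.0008003 , -0.00089652, -0.00160185, -0.0003252 , -0.00021411,
        0.00032688]), 'tau': array([ 9.08163997e-05, -7.13061190e+01, -5.70858908e+01, -1.86872212e-04,
        9.14935896e-03,  2.21375326e-04]), 'eef_pos': array([ 5.74956196e-01, -2.63671931e-05,  4.04092562e-01]), 'tcp_rot': array([3.86470670e-05, 7.07524712e-01, 5.01617339e-05, 7.06688600e-01]), 'ft_force': array([-0.66488198, -0.06482432, -0.20354899]), 'torque': array([ 0.01501631, -0.01447834,  0.01807581]), 'opening': 0.08519204672004038} 0.1547
scene [[388.81002799314257, 0.0, 283.26758468547916], [0.0, 388.81002799314257, 209.27357315814905], [0.0, 0.0, 1.0]] {'world_to_cam': [[-0.3825, 0.9237, -0.0189, 0.2404], [-0.7405, -0.2943, 0.6043, 0.3626], [0.5526, 0.2451, 0.7966, -1.3563], [0.0, 0.0, 0.0, 1.0]]}
side [[459.19951317071167, 0.0, 273.6718000946115], [0.0, 459.19951317071167, 217.15323773667743], [0.0, 0.0, 1.0]] {'world_to_cam': [[0.9712, -0.2376, 0.0159, -0.5749], [0.1216, 0.5522, 0.8248, -0.1388], [-0.2048, -0.7991, 0.5652, -1.1883], [0.0, 0.0, 0.0, 1.0]]}
wrist [[297.7641294256768, 0.0, 276.05276863503616], [0.0, 297.7641294256768, 207.7300503736254], [0.0, 0.0, 1.0]] {'tool_from_camera': [[-0.0001, 0.311, -0.9504, 0.0311], [0.0002, 0.9504, 0.311, 0.0799], [1.0, -0.0002, -0.0002, 0.0001], [0.0, 0.0, 0.0, 1.0]]}
```

View pics/scene0.png

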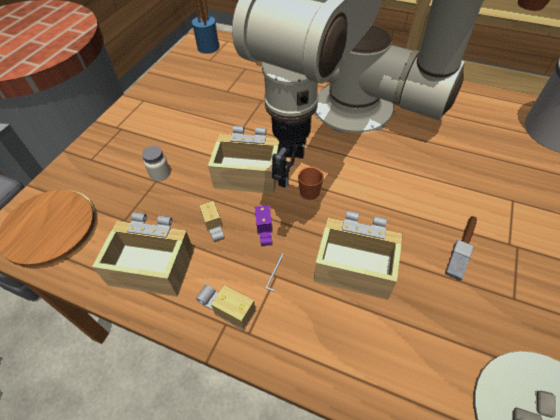

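View pics/side0.png

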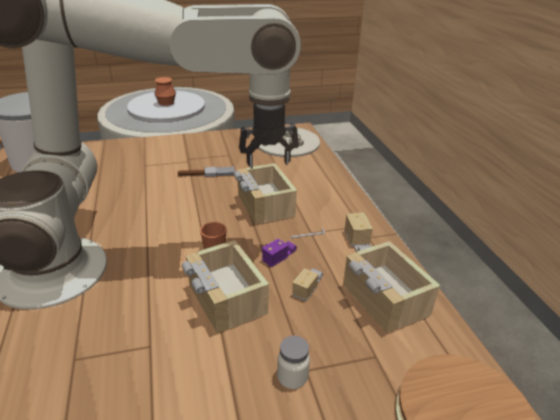

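View pics/wrist0.png

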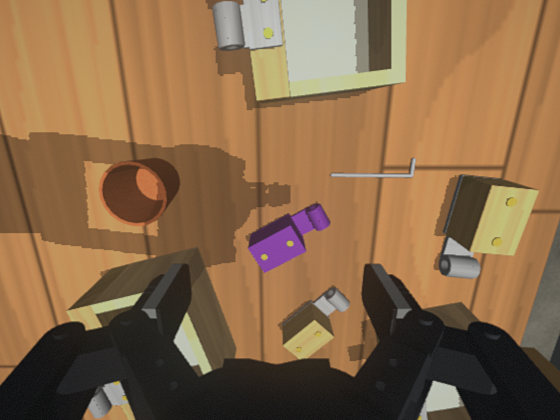

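The scene camera's image right is world +y (the robot's left), so the damp box meant is the one at scene (360,255), which is the top one in the wrist view at (320,50). The pine leaves are at wrist (310,335) and (490,215), and the smaller looks to be the first. I'll check this by measurement.

```bash
cat > h.py <<'E'
import numpy as np, cv2
from scipy.spatial.transform import Rotation as R
from bench import readout, imaging, ctrl
def cam(name):
    s=readout.sense(); c=imaging.camera(name); K=c["camera_matrix"]
    if name=="wrist":
        T=np.eye(4);T[:3,:3]=R.from_quat(s["tcp_rot"]).as_matrix();T[:3,3]=s["eef_pos"]
        M=T@c["tool_from_camera"]
    else: M=np.linalg.inv(c["world_to_cam"])
    return c["color"],K,M
def ray(K,M,uv):
    d=M[:3,:3]@np.array([(uv[0]-K[0,2])/K[0,0],-(uv[1]-K[1,2])/K[1,1],-1.]); return M[:3,3],d
def onz(K,M,uv,z):
    o,d=ray(K,M,uv); return o+d*(z-o[2])/d[2]
def proj(K,M,p):
    q=np.linalg.inv(M)@np.append(p,1); q=q[:3]; return np.array([K[0,2]+K[0,0]*q[0]/-q[2],K[1,2]-K[1,1]*q[1]/-q[2]])
def tri(*rs):
    A=np.zeros((3,3));b=np.zeros(3)
    for o,d in rs:
        d=d/np.linalg.norm(d);P=np.eye(3)-np.outer(d,d);A+=P;b+=P@o
    p=np.linalg.solve(A,b); return p,[np.linalg.norm((np.eye(3)-np.outer(d,d)/(d@d))@(p-o)) for o,d in rs]
E
python3 - <<'E'
import cv2
def crop(n,x,y,w,h,k,o):
    a=cv2.imread(f"pics/{n}0.png")[y:y+h,x:x+w]; cv2.imwrite(f"pics/{o}.png",cv2.resize(a,None,fx=k,fy=k,interpolation=cv2.INTER_CUBIC))
crop("wrist",260,270,110,100,6,"w_leaf"); crop("wrist",200,0,130,100,6,"w_box"); crop("scene",310,200,100,100,6,"s_box"); crop("scene",185,190,100,60,7,"s_leaf")
E
```

```text
(no output)
```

View pics/w_leaf.png

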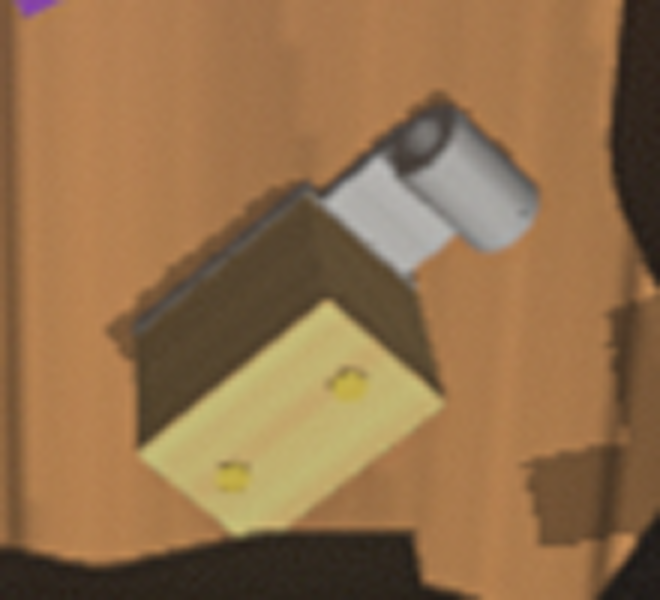

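View pics/w_box.png

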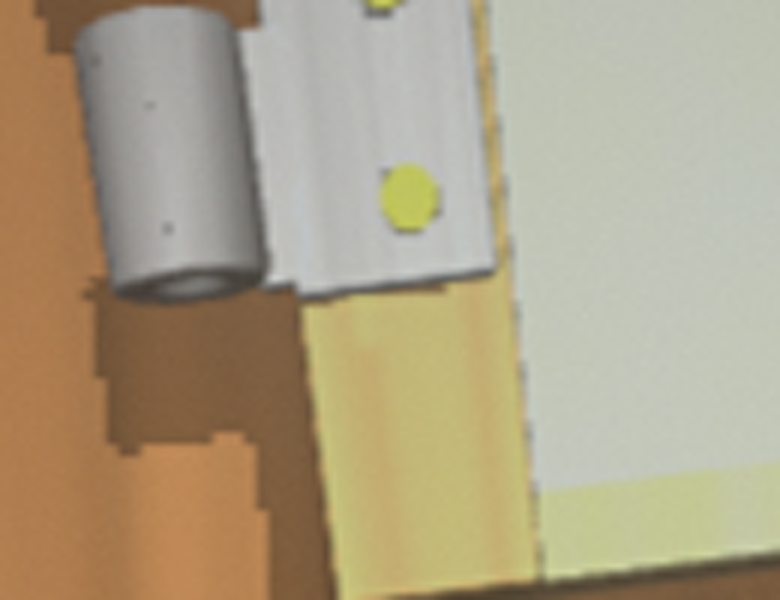

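View pics/s_box.png

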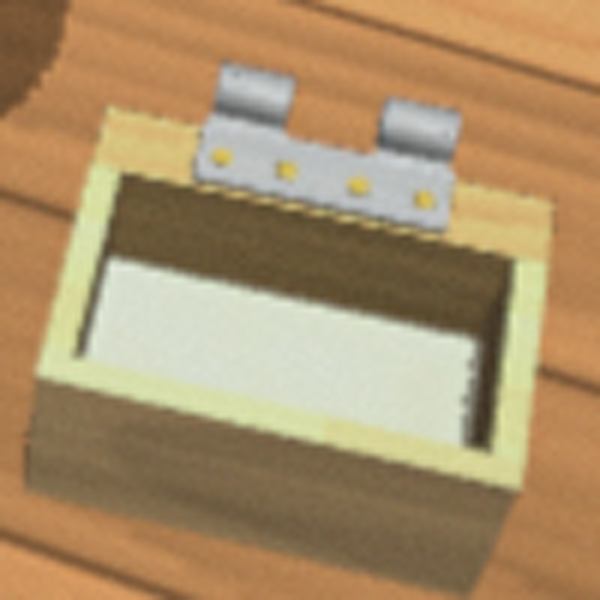

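View pics/s_leaf.png

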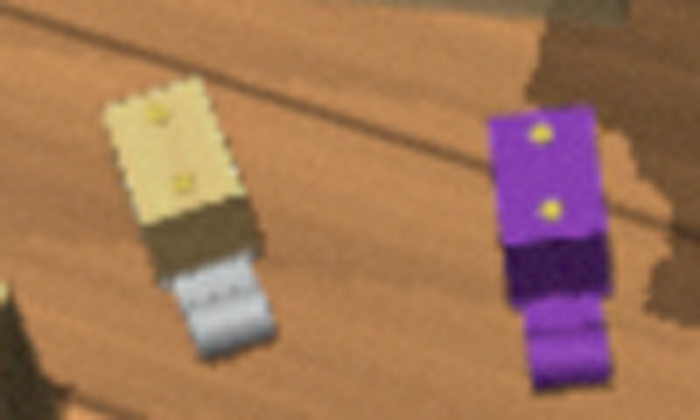

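The wrist crop shows the small pine leaf. Its block-top corners are near wrist (283,345), (315,320) and (334,337), with the knuckle toward the upper right. The scene crop shows the target box with its knuckles at about (352,216) and (380,222).

```bash
python3 - <<'E'
from h import *
np.set_printoptions(precision=4,suppress=True)
_,Kw,Mw=cam("wrist");_,Ks,Ms=cam("scene");_,Kd,Md=cam("side")
print("t",readout.sense()["time"])
W=lambda x,y:(260+x/6,270+y/6)
S=lambda x,y:(185+x/7,190+y/7)
A,B,C=[onz(Kw,Mw,W(*p),.045) for p in[(138,452),(330,300),(443,403)]]
print("wrist A,B,C",A,B,C,"AB",np.linalg.norm(A-B),"BC",np.linalg.norm(B-C))
ctr=(A+C)/2; d=(B-A);print("ctr",ctr,"yaw",np.arctan2(d[1],d[0]))
d=(B-C);print("yaw from y",np.arctan2(d[1],d[0])-np.pi/2)
sc=[onz(Ks,Ms,S(*p),.045) for p in[(105,112),(142,224),(247,195),(200,78)]]
print("scene corners",*sc,"ctr",np.mean(sc,0),"yaw",[np.arctan2(*(b-a)[[1,0]]) for a,b in((sc[0],sc[1]),(sc[3],sc[2]))], [np.linalg.norm(sc[i]-sc[i-1]) for i in range(4)])
# knuckle in wrist: ends
print("knuckle wrist mid z=.02", onz(Kw,Mw,W(480,160),.02))
# big leaf corners
bl=[onz(Kw,Mw,p,.045) for p in[(480,177),(536,189),(517,254)]];print("big",np.linalg.norm(bl[0]-bl[1]),np.linalg.norm(bl[1]-bl[2]))
# box: scene
SB=lambda x,y:(310+x/6,200+y/6)
for n,p in dict(BL=(107,107),BR=(552,203),FR=(520,488),FL=(38,378)).items(): print(n,onz(Ks,Ms,SB(*p),.095))
for n,p in dict(kLo=(218,90),kLi=(293,95),kRi=(383,125),kRo=(460,132),kLtop=(257,85),kRtop=(422,122)).items(): print(n,onz(Ks,Ms,SB(*p),.110))
WB=lambda x,y:(200+x/6,y/6)
for n,p in dict(k1=(80,40),k2=(235,15),k3=(120,292),k4=(265,275)).items(): print("w",n,onz(Kw,Mw,WB(*p),.104))
for n,p in dict(corner=(345,598)).items(): print("w",n,onz(Kw,Mw,WB(*p),.095))
for nm,p in dict(side1=(246,180)).items(): pass
E
python3 -c "
import cv2
a=cv2.imread('pics/side0.png')
cv2.imwrite('pics/d_box.png',cv2.resize(a[155:230,225:305],None,fx=7,fy=7,interpolation=2))
cv2.imwrite('pics/d_leaf.png',cv2.resize(a[225:310,250:330],None,fx=7,fy=7,interpolation=2))"
```

```text
t 0.3
wrist A,B,C [ 0.5843 -0.2252  0.045 ] [ 0.6263 -0.1836  0.045 ] [ 0.6529 -0.2114  0.045 ] AB 0.05910349684216416 BC 0.03848417284217693
ctr [ 0.6186 -0.2183  0.045 ] yaw 0.7801649187127414
yaw from y 0.7627646335057428
scene corners [ 0.6128 -0.2472  0.045 ] [ 0.6537 -0.2079  0.045 ] [ 0.6275 -0.1779  0.045 ] [ 0.5847 -0.2212  0.045 ] ctr [ 0.6197 -0.2135  0.045 ] yaw [np.float64(0.7651550446629872), np.float64(0.7923918150975582)] [np.float64(0.03828514007338775), np.float64(0.056700137639467324), np.float64(0.03991686726451416), np.float64(0.06093382003697805)]
knuckle wrist mid z=.02 [ 0.6632 -0.1649  0.02  ]
big 0.06792136531123144 0.0818108816393865
BL [0.5593 0.0911 0.095 ]
BR [0.5389 0.2681 0.095 ]
FR [0.6656 0.2836 0.095 ]
FL [0.6878 0.1071 0.095 ]
kLo [0.5456 0.1321 0.11  ]
kLi [0.5369 0.1606 0.11  ]
kRi [0.538  0.1975 0.11  ]
kRo [0.5302 0.2265 0.11  ]
kLtop [0.5374 0.1459 0.11  ]
kRtop [0.5309 0.2114 0.11  ]
w k1 [0.5259 0.1567 0.104 ]
w k2 [0.5461 0.1595 0.104 ]
w k3 [0.5294 0.1274 0.104 ]
w k4 [0.549  0.1294 0.104 ]
w corner [0.5585 0.0888 0.095 ]
```

View pics/d_box.png

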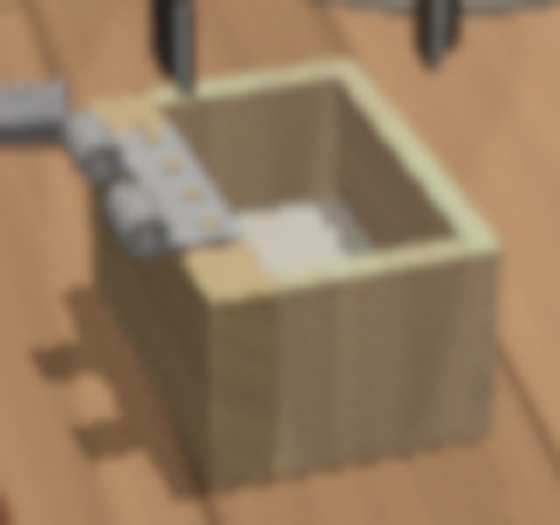

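View pics/d_leaf.png

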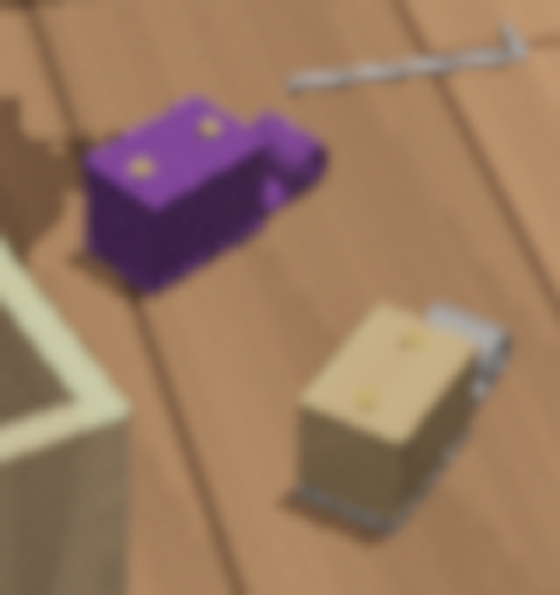

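The small pine leaf measures about 59 x 39 mm, matching the 60 x 40 given, so it is the right one. The big one is about 82 x 68 mm. The leaf is at about (0.619,-0.216) with yaw about 0.775. The target hinge is at about (0.535,0.178) with yaw about 0.115. I'll check the fingers' clearance to the nearby box before going down.

Run:
```python
from h import *
np.set_printoptions(precision=3,suppress=True)
_,Kw,Mw=cam("wrist");_,Ks,Ms=cam("scene");_,Kd,Md=cam("side")
print("box wrist base",onz(Kw,Mw,(236,348),0),"rim top",onz(Kw,Mw,(196,250),.095))
print("scene rim",[onz(Ks,Ms,p,.095) for p in[(211,168),(278,173),(275,140),(218,138)]])
print("side rim",[onz(Kd,Md,p,.095) for p in[(265,285),(213,300),(233,247)]])
print("jar",onz(Ks,Ms,(153,153),.09),"cup",onz(Ks,Ms,(311,175),.07))
```

```text
box wrist base [ 0.512 -0.273  0.   ] rim top [ 0.492 -0.057  0.095]
scene rim [array([ 0.518, -0.257,  0.095]), array([ 0.468, -0.08 ,  0.095]), array([ 0.353, -0.138,  0.095]), array([ 0.405, -0.296,  0.095])]
side rim [array([ 0.504, -0.274,  0.095]), array([ 0.385, -0.295,  0.095]), array([ 0.457, -0.124,  0.095])]
jar [ 0.523 -0.442  0.09 ] cup [ 0.42  -0.002  0.07 ]
```

Emit:
drive_tool:
  plan:
    - [0,0,-1,0.2,-1,0,1]
    - [0,0,-1,0.2,-1,0,1]
    - [0,0,-1,0.2,-1,0,1]
    - [0,0,-1,0.2,-1,0,1]
    - [0,0,-1,0.2,-1,0,1]
  force: 40

```text
time: 0.87
eef_pos: [0.5951, -0.1009, 0.4047]
tcp_rot: [0.177, 0.685, -0.177, 0.685]
ft_force: [0.4, 0.1, 0.5]
opening: 0.0849
```

Emit:
drive_tool:
  plan:
    - [0,0,-1,0.2,-1,-1,1]
    - [0,0,-1,0.2,-1,-1,1]
    - [0,0,-1,0.2,-1,-1,1]
    - [0,0,0,0.2,-1,-1,1]
    - [0,0,0,0.2,-1,-1,1]

```text
time: 1.28
eef_pos: [0.615, -0.201, 0.3037]
tcp_rot: [0.276, 0.651, -0.276, 0.651]
ft_force: [0.5, 0.5, -0.4]
opening: 0.0855
```

Run:
```python
from h import *
np.set_printoptions(precision=3,suppress=True)
s=readout.sense();print(s["eef_pos"],s["time"])
a,K,M=cam("wrist");cv2.imwrite("pics/w1.png",a[:,:,::-1])
_,Ks,Ms=cam("scene")
print([onz(Ks,Ms,p,.1) for p in[(109,228),(189,238),(138,218),(165,222)]])
```

```text
[ 0.615 -0.201  0.304] 1.2833
[array([ 0.786, -0.387,  0.1  ]), array([ 0.739, -0.192,  0.1  ]), array([ 0.735, -0.339,  0.1  ]), array([ 0.721, -0.271,  0.1  ])]
```

View pics/w1.png

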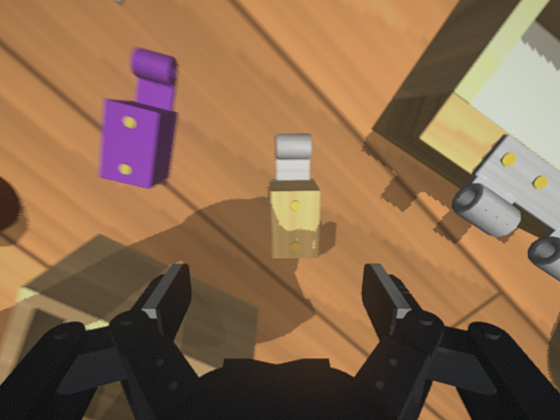

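The leaf is at wrist (295,215), nearly square to the jaws, with the knuckle up at (294,148). I'll refine the pose with a colour mask.

Run:
```python
from h import *
np.set_printoptions(precision=4,suppress=True)
a,K,M=cam("wrist");hsv=cv2.cvtColor(a,cv2.COLOR_RGB2HSV)
print(hsv[230,285],hsv[200,310],hsv[185,290],hsv[215,295])
m=((hsv[...,0]>20)&(hsv[...,0]<35)&(hsv[...,1]>60)&(hsv[...,2]>150)).astype(np.uint8)*255
w=np.zeros_like(m);w[165:270,255:340]=255;m&=w
c=max(cv2.findContours(m,0,2)[0],key=cv2.contourArea)
P=np.array([onz(K,M,p[0],.045)[:2] for p in c],np.float32)*1000
r=cv2.minAreaRect(P);print(r,cv2.boundingRect(c))
b=cv2.boxPoints(r)
l=max(((b[i]-b[i-1]) for i in range(4)),key=np.linalg.norm)
y=np.arctan2(l[1],l[0]);print("yaw",y)
g=np.array(r[0])/1000; 
print("hole pred px",proj(K,M,np.append(g+.061*np.array([np.cos(.78),np.sin(.78)]),.011)))
s=readout.sense();x=R.from_quat(s["tcp_rot"]).as_matrix();print("tool z",x[:,2],"jaw yaw",np.arctan2(x[1,2],x[0,2]))
print("delta",g-s["eef_pos"][:2])
```

```text
[ 19 118 164] [ 27  98 215] [ 19 107 112] [ 24 107 214]
((626.6676635742188, -209.5858154296875), (35.28136444091797, 39.0589714050293), 44.15502166748047) (270, 189, 50, 43)
yaw -0.8001449
hole pred px [292.9937 128.7313]
tool z [ 0.6955 -0.7185 -0.003 ] jaw yaw -0.8016599985959283
delta [ 0.0119 -0.0085]
```

Run:
```python
from h import *
np.set_printoptions(precision=4,suppress=True)
a,K,M=cam("wrist");hsv=cv2.cvtColor(a,cv2.COLOR_RGB2HSV)
z=cv2.resize(a[120:270,250:340],None,fx=4,fy=4,interpolation=2);cv2.imwrite("pics/w1c.png",z[:,:,::-1])
c=[onz(K,M,p,.045) for p in[(271.5,191),(320,191),(319,258),(272,258)]]
print(c,np.mean(c,0),[np.linalg.norm(c[i]-c[i-1]) for i in range(4)])
```

```text
[array([ 0.6256, -0.1845,  0.045 ]), array([ 0.6522, -0.2119,  0.045 ]), array([ 0.6113, -0.254 ,  0.045 ]), array([ 0.5836, -0.2255,  0.045 ])] [ 0.6182 -0.219   0.045 ] [np.float64(0.05871653385846129), np.float64(0.038127622281935704), np.float64(0.058715744894583685), np.float64(0.039837739747151206)]
```

View pics/w1c.png

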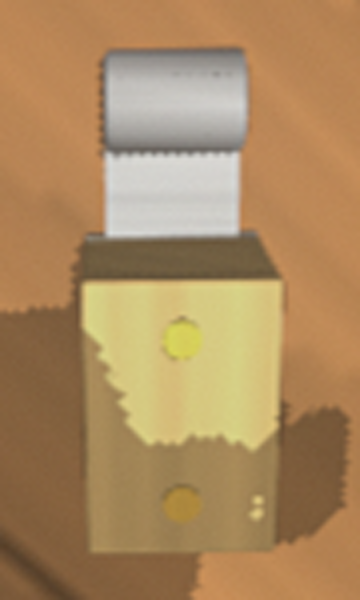

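Emit:
drive_tool:
  plan:
    - [0,0,0,0.18,-0.87,0,1]
    - [0,0,0,0,0,-1,1]
    - [0,0,0,0,0,-1,1]
    - [0,0,0,0,0,-1,1]
    - [0,0,0,0,0,-1,1]

```text
time: 1.9
eef_pos: [0.6189, -0.2171, 0.2254]
tcp_rot: [0.275, 0.651, -0.275, 0.652]
ft_force: [0.1, 0.3, -0.7]
opening: 0.0855
```

Run:
```python
from h import *
a,K,M=cam("wrist");cv2.imwrite("pics/w2.png",a[:,:,::-1])
```

```text
(no output)
```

View pics/w2.png

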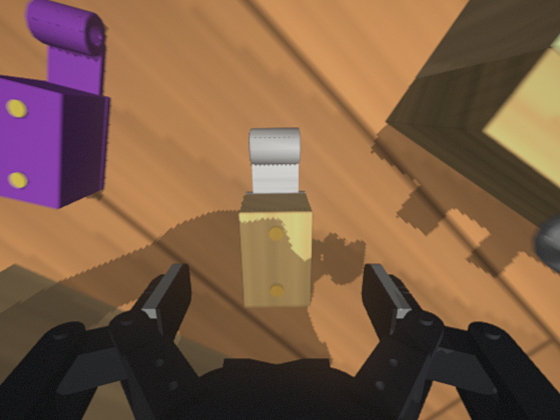

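The leaf sits centred between the fingers at wrist (277,258). Next I go down and close.

Emit:
drive_tool:
  plan:
    - [0,0,0,0,-0.05,-1,1]
    - [0,0,0,0,0,-1,1]
    - [0,0,0,0,0,-0.35,1]
    - [0,0,0,0,0,0,1]
    - [0,0,0,0,0,0,0.3]
  force: 60

```text
time: 2.37
eef_pos: [0.619, -0.2184, 0.179]
tcp_rot: [0.275, 0.651, -0.275, 0.652]
ft_force: [0.2, 0.8, 1.4]
opening: 0.0758
```

Emit:
drive_tool:
  plan:
    - [0,0,0,0,0,0,0.0]
    - [0,0,0,0,0,0,0.0]
    - [0,0,0,0,0,0,0.0]
    - [0,0,0,0,0,0,0.0]
    - [0,0,0,0,0,0,0.0]

```text
time: 2.78
eef_pos: [0.6189, -0.2185, 0.1791]
tcp_rot: [0.275, 0.651, -0.275, 0.652]
ft_force: [-1.0, 1.0, 8.1]
opening: 0.0394
```

Emit:
drive_tool:
  plan:
    - [0,0,0,0,0,0,0.0]
    - [0,0,0,0,0,0,0.0]
    - [0,0,0,0,0,0,0.0]
    - [0,0,0,0,0,0.5,0.0]
    - [0,0,0,0,0,1,0.0]

```text
time: 3.2
eef_pos: [0.618, -0.2182, 0.2065]
tcp_rot: [0.275, 0.653, -0.275, 0.65]
ft_force: [0.9, 0.5, -1.7]
opening: 0.0392
```

Emit:
drive_tool:
  plan:
    - [0,0,0,0,0,1,0]
    - [0,0,0,0,0,1,0]
    - [0,0,0,0,0,1,0]
    - [0,0,0,0,0,1,0]
    - [0,0,0,0,0,1,0]

```text
time: 3.62
eef_pos: [0.6184, -0.2183, 0.3095]
tcp_rot: [0.275, 0.651, -0.275, 0.651]
ft_force: [1.3, -0.4, -1.5]
opening: 0.0393
```

Run:
```python
from h import *
a,K,M=cam("wrist");b=cam("side")[0]
cv2.imwrite("pics/w3.png",a[:,:,::-1]);cv2.imwrite("pics/d3.png",b[:,:,::-1])
print(readout.sense())
```

```text
{'time': 3.7167, 'q': array([-4.56684767e-01,  3.60055959e-01,  1.36505886e+00,  4.84135068e-05,
        1.41102921e+00,  3.43208364e-01]), 'joint_velocities': array([-0.00102276,  0.03734605,  0.05633513, -0.00025324, -0.05288163,
       -0.00010364]), 'tau': array([-1.19062965e-01, -8.75666857e+01, -5.53088415e+01,  5.66757095e-03,
        1.28567979e+00, -8.05585642e-04]), 'eef_pos': array([ 0.61889148, -0.21850066,  0.31203033]), 'tcp_rot': array([ 0.27523463,  0.64937549, -0.27541935,  0.65322396]), 'ft_force': array([ 0.28241056, -1.20411688, -1.44964001]), 'torque': array([ 0.03039216,  0.04591507, -0.02084058]), 'opening': 0.038951889382208185}
```

View pics/w3.png

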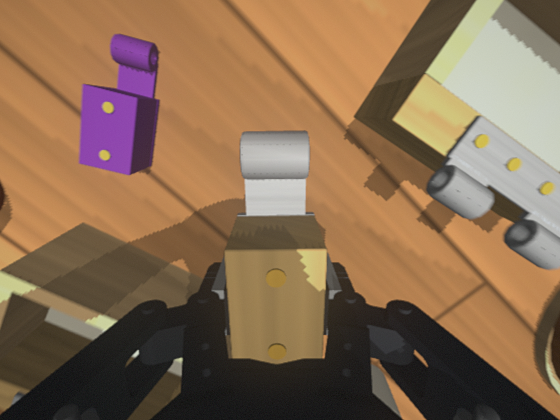

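View pics/d3.png

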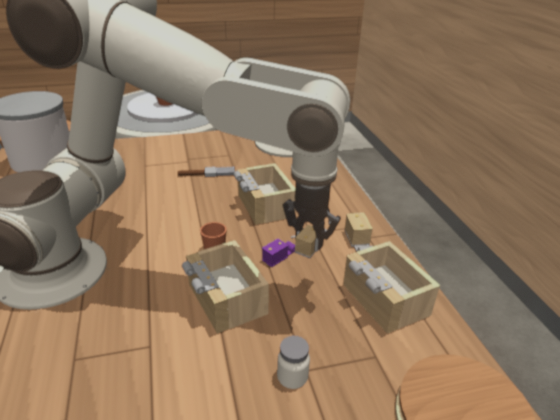

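The leaf is lifted, level and held square. The wrist view shows the knuckle at (275,155) and the fingers closed on the block. Now I carry it to a standoff in front of the left box, turning on the way.

Emit:
drive_tool:
  plan:
    - [0,0,0,0,0,1,0]
    - [0,0,-0.5,-0.51,0.95,0,0]
    - [0,0,-0.5,-0.51,0.95,0,0]
    - [0,0,-0.5,-0.51,0.95,0,0]
    - [0,0,-0.5,-0.51,0.95,0,0]

```text
time: 4.13
eef_pos: [0.577, -0.1416, 0.327]
tcp_rot: [0.34, 0.62, -0.34, 0.62]
ft_force: [-0.4, 0.5, -1.8]
opening: 0.0395
```

Emit:
drive_tool:
  plan:
    - [0,0,-0.5,-0.51,0.95,0,0]
    - [0,0,-0.5,-0.51,0.95,0,0]
    - [0,0,-0.5,-0.51,0.95,0,0]
    - [0,0,-0.5,-0.51,0.95,0,0]
    - [0,0,-0.5,-0.51,0.95,0,0]

```text
time: 4.55
eef_pos: [0.526, -0.0465, 0.3271]
tcp_rot: [0.414, 0.573, -0.415, 0.573]
ft_force: [-0.2, 1.0, -1.4]
opening: 0.0391
```

Emit:
drive_tool:
  plan:
    - [0,0,-0.5,-0.51,0.95,0,0]
    - [0,0,-0.5,-0.51,0.95,0,0]
    - [0,0,-0.5,-0.51,0.95,0,0]
    - [0,0,-0.5,-0.51,0.95,0,0]
    - [0,0,-0.1,-0.51,0.95,0,0]

```text
time: 4.97
eef_pos: [0.4749, 0.0484, 0.3272]
tcp_rot: [0.472, 0.526, -0.473, 0.526]
ft_force: [0.9, 0.1, -1.6]
opening: 0.0394
```

Emit:
drive_tool:
  plan:
    - [0,0,0,-0.51,0.95,0,0]
    - [0,0,0,-0.51,0.95,0,0]
    - [0,0,0,-0.51,0.95,0,0]
    - [0,0,0,-0.51,0.95,0,0]
    - [0,0,0,-0.51,0.95,0,0]

```text
time: 5.38
eef_pos: [0.4239, 0.1434, 0.3273]
tcp_rot: [0.471, 0.527, -0.472, 0.527]
ft_force: [0.4, -0.4, -1.3]
opening: 0.0396
```

Emit:
drive_tool:
  plan:
    - [0,0,0,-0.51,0.95,0,0]
    - [0,0,0,0,0,0,0]
    - [0,0,0,0,0,0,0]

```text
time: 5.63
eef_pos: [0.414, 0.1622, 0.3274]
tcp_rot: [0.471, 0.527, -0.471, 0.527]
ft_force: [0.5, -0.5, -2.4]
opening: 0.0396
```

Run:
```python
from h import *
np.set_printoptions(precision=4,suppress=True)
s=readout.sense()
x=R.from_quat(s["tcp_rot"]).as_matrix();print(s["eef_pos"],x,np.arctan2(x[1,2],x[0,2]),s["time"])
a,K,M=cam("wrist");b=cam("scene")[0]
cv2.imwrite("pics/w4.png",a[:,:,::-1]);cv2.imwrite("pics/s4.png",b[:,:,::-1])
```

```text
[0.414  0.1622 0.3274] [[-0.0003  0.9937  0.1125]
 [-0.      0.1125 -0.9937]
 [-1.     -0.0003  0.    ]] -1.4580660856184857 5.6333
```

View pics/w4.png

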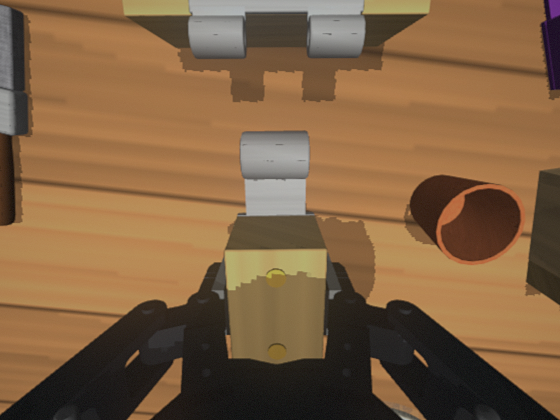

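View pics/s4.png

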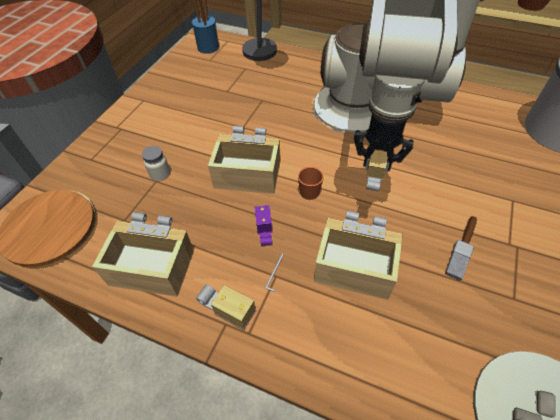

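The leaf is aligned in yaw with the left box. In the wrist view the fixed knuckles are at (217,37) and (336,37), and the loose one is at (275,155). Next I measure both in the tool frame, using the bisector of the tangent rays for each cylinder axis.

Run:
```python
from h import *
a,K,M=cam("wrist")
z=np.vstack([cv2.resize(a[0:75,180:380],None,fx=4,fy=4,interpolation=2),cv2.resize(a[120:195,180:380],None,fx=4,fy=4,interpolation=2)])
cv2.imwrite("pics/w4c.png",z[:,:,::-1])
g=cv2.cvtColor(a,cv2.COLOR_RGB2HSV)
for c in(205,230,320,350): print(c,"V",g[8:64,c,2].tolist(),"S",g[8:64,c,1].tolist()[44:])
for c in(262,): print(c,"V",g[122:190,c,2].tolist(),"S",g[122:190,c,1].tolist())
for r in(30,45): print(r,"S",g[r,182:255,1].tolist(),g[r,300:372,1].tolist())
print(150,g[150,232:318,1].tolist())
```

```text
205 V [176, 179, 178, 177, 177, 177, 175, 178, 180, 137, 123, 127, 137, 142, 145, 153, 156, 157, 159, 159, 161, 162, 162, 164, 162, 162, 165, 163, 159, 157, 155, 153, 150, 149, 148, 141, 140, 137, 134, 128, 126, 121, 116, 113, 106, 103, 99, 93, 88, 81, 75, 72, 97, 115, 119, 119] S [12, 12, 15, 16, 26, 28, 31, 39, 103, 124, 126, 129]
230 V [172, 179, 180, 180, 179, 179, 180, 180, 168, 128, 117, 122, 132, 140, 143, 150, 152, 154, 156, 158, 159, 162, 165, 165, 166, 167, 168, 165, 162, 160, 158, 156, 155, 152, 149, 146, 144, 141, 138, 134, 129, 125, 122, 117, 112, 110, 104, 98, 91, 83, 72, 71, 107, 116, 116, 118] S [11, 12, 15, 10, 11, 18, 14, 32, 117, 127, 125, 123]
320 V [179, 180, 177, 178, 178, 179, 180, 180, 138, 122, 127, 137, 144, 146, 153, 157, 158, 157, 159, 160, 163, 164, 165, 166, 167, 169, 150, 161, 163, 161, 156, 155, 151, 146, 143, 139, 135, 133, 129, 123, 118, 114, 109, 106, 99, 96, 91, 83, 76, 68, 66, 94, 110, 115, 114, 113] S [10, 13, 8, 9, 17, 23, 23, 100, 127, 126, 132, 129]
350 V [175, 175, 175, 176, 177, 176, 177, 162, 124, 115, 123, 131, 138, 143, 150, 152, 154, 154
[... 1396 characters left out ...]
6, 4, 6, 6, 6, 4, 6, 9, 7, 9, 7, 6, 7, 7, 7, 7, 7, 7, 7, 9, 7, 7, 7, 5, 5, 7, 7, 7, 5, 4, 5, 5, 7, 7, 5, 6, 14, 12, 9, 40, 71, 83, 79, 81, 84, 79, 85, 80, 89, 80] [84, 84, 89, 81, 39, 9, 9, 11, 6, 4, 4, 2, 6, 4, 6, 4, 6, 4, 6, 4, 8, 2, 4, 4, 6, 6, 8, 2, 6, 4, 8, 6, 6, 4, 6, 4, 8, 6, 6, 6, 6, 6, 8, 4, 4, 6, 6, 7, 6, 6, 4, 2, 7, 5, 7, 4, 6, 5, 5, 2, 9, 54, 110, 93, 90, 103, 104, 97, 101, 99, 101, 108]
150 [137, 138, 137, 137, 135, 137, 142, 123, 14, 3, 8, 8, 6, 8, 8, 8, 8, 6, 6, 8, 8, 5, 6, 8, 8, 8, 6, 6, 6, 8, 6, 8, 5, 8, 8, 8, 8, 8, 6, 11, 8, 5, 6, 6, 8, 6, 6, 8, 5, 6, 8, 8, 8, 8, 8, 9, 6, 6, 8, 8, 6, 6, 9, 6, 8, 6, 6, 8, 6, 6, 5, 5, 6, 6, 6, 3, 6, 68, 134, 136, 139, 136, 136, 136, 137, 137]
```

View pics/w4c.png

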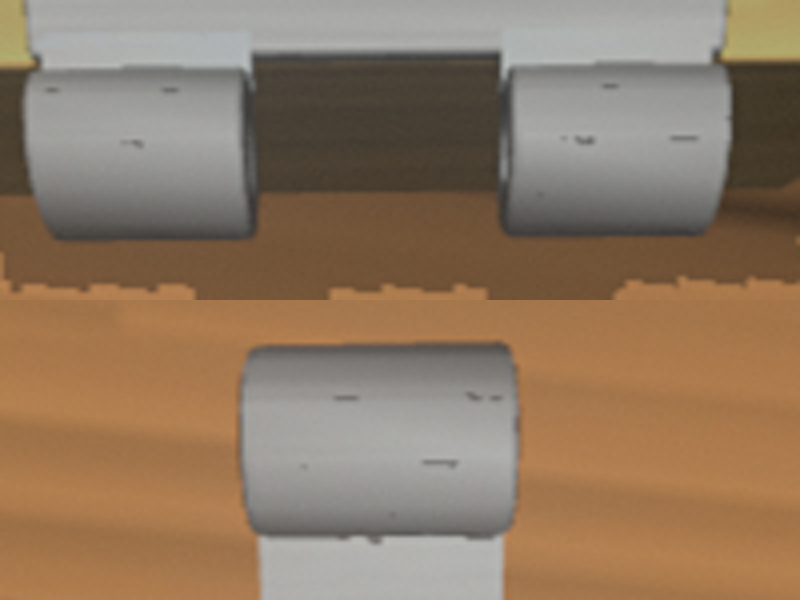

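Run:
```python
from h import *
np.set_printoptions(precision=4,suppress=True)
s=readout.sense();a,K,M=cam("wrist")
T=imaging.camera("wrist")["tool_from_camera"]
def axis(col,r1,r2,X):
    o,d1=ray(K,T,(col,r1));_,d2=ray(K,T,(col,r2))
    # in tool x-y plane
    e1=d1[:2]/np.linalg.norm(d1[:2]);e2=d2[:2]/np.linalg.norm(d2[:2])
    b=e1+e2;b/=np.linalg.norm(b);h=np.arccos(e1@e2)/2
    p=o[:2]+b*(X-o[0])/b[0]
    return p, "radius implied mm",1000*np.linalg.norm(p-o[:2])*np.sin(h), "z at col",(o+d1*((X-o[0])/d1[0]))[2]
Xl=.168;Xf=s["eef_pos"][2]-.104
l=axis(274.4,131,178.6,Xl);print("loose",l)
f1=axis(217,16.5,59.6,Xf);f2=axis(336,15.3,58.5,Xf);fm=axis(274.1,15.9,59.1,Xf)
print("fixed",f1,f2,fm)
# lateral by rays to axis height
def lat(col,row,X):
    o,d=ray(K,T,(col,row));return (o+d*(X-o[0])/d[0])[2]
print("lat loose",lat(239.9,150,Xl-.005),lat(309,150,Xl-.005)," fixed gap",lat(243.8,37,Xf),lat(304.3,37,Xf),"outer",lat(187,37,Xf-.0),lat(362.5,37,Xf))
x=R.from_quat(s["tcp_rot"]).as_matrix()
P=lambda X,p,z: s["eef_pos"]+x@np.array([X,p[0][1],z])
print("loose world",P(Xl,l,(lat(239.9,150,Xl)+lat(309,150,Xl))/2),"fixed world",P(Xf,fm,(lat(243.8,37,Xf)+lat(304.3,37,Xf))/2))
print(s["time"])
```

```text
loose (array([0.168 , 0.0604]), 'radius implied mm', np.float64(10.68695601035368), 'z at col', np.float64(-0.0008853198275984591))
fixed (array([0.2235, 0.1189]), 'radius implied mm', np.float64(10.721524326324168), 'z at col', np.float64(-0.03333048576972967)) (array([0.2235, 0.1195]), 'radius implied mm', np.float64(10.717519051759396), 'z at col', np.float64(0.03350220684405615)) (array([0.2235, 0.1192]), 'radius implied mm', np.float64(10.732563106158743), 'z at col', np.float64(-0.0012452495090838297))
lat loose -0.015996163140807724 0.01429748737584629  fixed gap -0.01861285628699678 0.016028093430751258 outer -0.05113252629914762 0.049354958253134795
loose world [0.4747 0.1686 0.1595] fixed world [0.5331 0.1754 0.104 ]
5.7833
```

Loose hole: tool y 0.0604 (0.061 expected). Fixed axis: tool y 0.1192. So 58.8 mm forward remains, with lateral error under 0.5 mm and yaw error about 0.009. I'll lower to hole height 0.104 (TCP 0.272) while still standing off, then look again.

Emit:
drive_tool:
  plan:
    - [0,0,0.09,0,0,-1,0]
    - [0,0,0,0,0,-1,0]
    - [0,0,0,0,0,-0.77,0]
    - [0,0,0,0,0,0,0]
    - [0,0,0,0,0,0,0]

```text
time: 6.3
eef_pos: [0.4147, 0.1612, 0.2722]
tcp_rot: [0.469, 0.529, -0.47, 0.529]
ft_force: [-0.0, 0.9, -1.2]
opening: 0.0396
```

Run:
```python
from h import *
s=readout.sense();x=R.from_quat(s["tcp_rot"]).as_matrix();print(s["eef_pos"],np.arctan2(x[1,2],x[0,2]),s["time"])
for n in("wrist","side","scene"):
    a=cam(n)[0];cv2.imwrite(f"pics/{n[0]}5.png",a[:,:,::-1])
    if n=="side": cv2.imwrite("pics/d5c.png",cv2.resize(a[120:240,180:330],None,fx=5,fy=5,interpolation=2)[:,:,::-1])
```

```text
[0.41474576 0.16121971 0.2721503 ] -1.4516695079765427 6.3
```

View pics/w5.png

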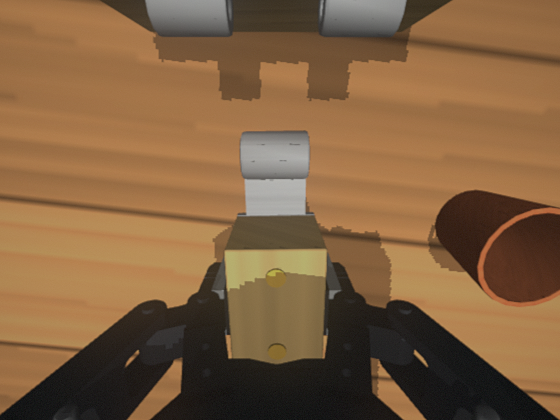

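View pics/d5c.png

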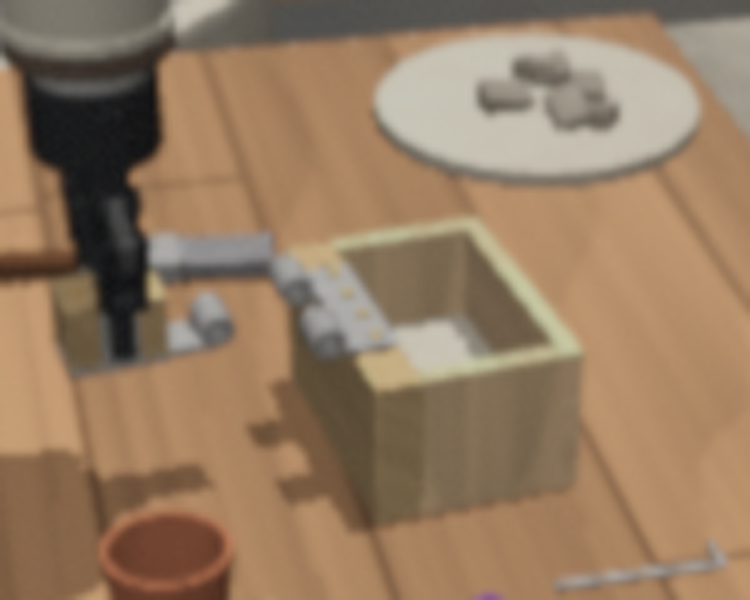

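The height looks right in the side view, with the loose knuckle level with the fixed pair. In the wrist view the gap is centred at column 276 and the loose knuckle at 274.4, which agrees with the computed 0.8 mm lateral. I advance 40 mm and re-check.

Emit:
drive_tool:
  plan:
    - [0,0,0,0.8,0.08,0,0]
    - [0,0,0,0.6,0.06,0,0]
    - [0,0,0,0.6,0.07,0,0]
    - [0,0,0,0,0,0,0]
    - [0,0,0,0,0,0,0]

```text
time: 6.87
eef_pos: [0.4551, 0.1658, 0.2725]
tcp_rot: [0.469, 0.529, -0.469, 0.529]
ft_force: [-0.7, 0.4, -1.8]
opening: 0.0398
```

Run:
```python
from h import *
s=readout.sense();x=R.from_quat(s["tcp_rot"]).as_matrix();print(s["eef_pos"],np.arctan2(x[1,2],x[0,2]),s["ft_force"],s["time"])
for n in("wrist","side"):
    a=cam(n)[0]
    if n=="side": cv2.imwrite("pics/d6c.png",cv2.resize(a[120:240,180:330],None,fx=5,fy=5,interpolation=2)[:,:,::-1])
    else: cv2.imwrite("pics/w6c.png",cv2.resize(a[60:260,140:420],None,fx=2.8,fy=2.8,interpolation=2)[:,:,::-1])
```

```text
[0.45505265 0.16576024 0.27248416] -1.4512408866879454 [-0.71301505  0.42305295 -1.79417892] 6.8667
```

View pics/w6c.png

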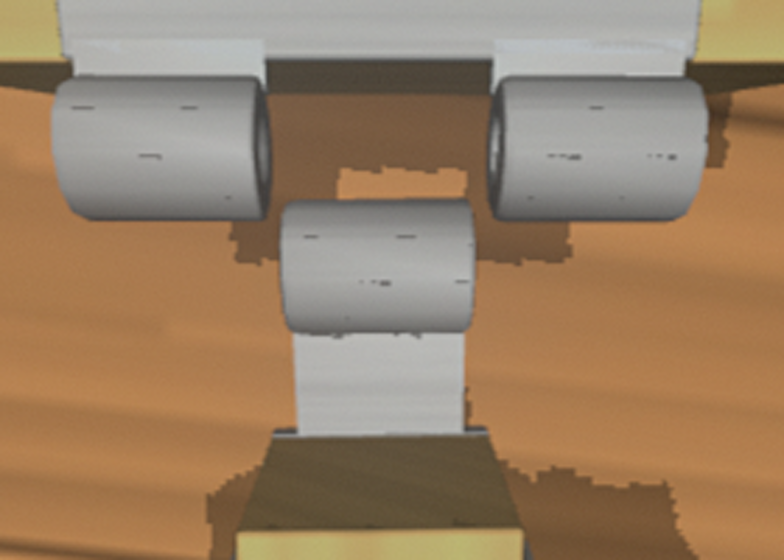

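View pics/d6c.png

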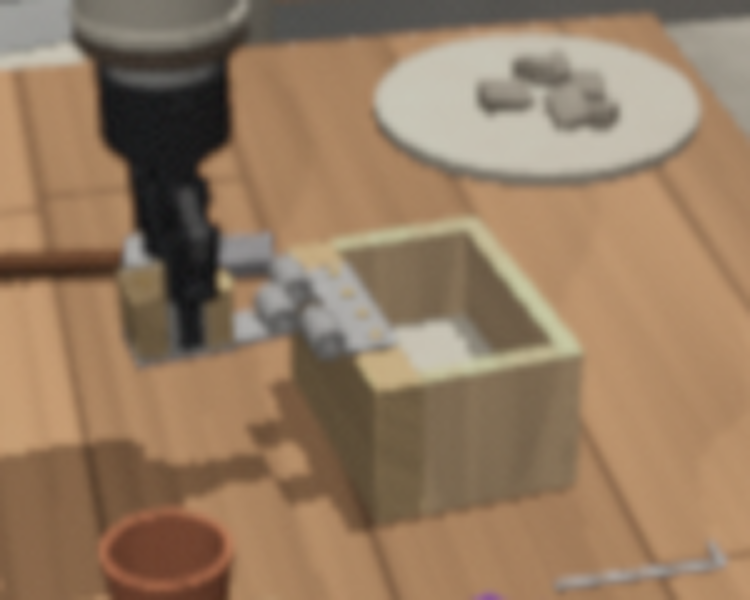

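Run:
```python
from h import *
np.set_printoptions(precision=4,suppress=True)
s=readout.sense();a,K,M=cam("wrist");g=cv2.cvtColor(a,cv2.COLOR_RGB2HSV)
for c in(180,210,345,370): print(c,"V",g[82:95,c,2].tolist(),"V",g[130:145,c,2].tolist(),g[130:145,c,1].tolist())
for c in(260,290): print(c,"V",g[125:140,c,2].tolist(),g[172:185,c,2].tolist())
for r in(110,120): print(r,g[r,228:244,1].tolist(),g[r,306:324,1].tolist(),g[r,228:244,2].tolist(),g[r,306:324,2].tolist())
for r in(150,160): print(r,g[r,234:246,1].tolist(),g[r,304:316,1].tolist())
T=imaging.camera("wrist")["tool_from_camera"]
def axis(col,r1,r2,r=.0107):
    o,d1=ray(K,T,(col,r1));_,d2=ray(K,T,(col,r2))
    e1=d1[:2]/np.linalg.norm(d1[:2]);e2=d2[:2]/np.linalg.norm(d2[:2])
    b=e1+e2;b/=np.linalg.norm(b);h=np.arccos(e1@e2)/2
    return "by size",o[:2]+b*r/np.sin(h),"at X=.168",(o[:2]+b*(.168-o[0])/b[0])[1]
print("loose",axis(275,131.2,178.8));print("fixed",axis(275,86.8,138.2))
```

```text
180 V [182, 184, 163, 116, 107, 124, 129, 133, 137, 137, 144, 147, 154] V [121, 115, 112, 104, 102, 92, 80, 108, 156, 167, 166, 166, 166, 166, 169] [17, 13, 18, 15, 20, 19, 26, 97, 132, 137, 135, 135, 135, 137, 134]
210 V [187, 189, 165, 111, 98, 117, 124, 126, 129, 132, 136, 143, 149] V [125, 121, 117, 112, 108, 95, 81, 109, 156, 167, 163, 162, 162, 164, 166] [8, 11, 11, 16, 17, 11, 19, 89, 131, 131, 133, 132, 134, 134, 132]
345 V [184, 187, 189, 122, 97, 116, 125, 132, 132, 135, 141, 146, 149] V [120, 117, 112, 106, 103, 93, 78, 95, 175, 191, 186, 185, 184, 181, 182] [4, 9, 9, 12, 12, 5, 10, 72, 136, 139, 140, 135, 136, 138, 136]
370 V [182, 184, 186, 117, 89, 108, 117, 123, 127, 131, 135, 141, 147] V [126, 120, 116, 112, 108, 98, 83, 94, 171, 186, 185, 185, 183, 185, 181] [8, 4, 7, 9, 9, 8, 3, 71, 136, 141, 138, 138, 139, 138, 141]
260 V [156, 157, 157, 158, 159, 158, 111, 95, 108, 118, 125, 130, 134, 135, 138] [136, 132, 126, 120, 114, 104, 102, 142, 179, 187, 184, 184, 182]
290 V [182, 181, 183, 186, 188, 146, 97, 92, 103, 115, 120, 124, 129, 132, 134] [140, 134, 129, 122, 118, 
[... 340 characters left out ...]
65, 168]
120 [6, 2, 4, 10, 14, 11, 8, 12, 31, 95, 120, 120, 119, 119, 115, 115] [128, 119, 117, 116, 119, 118, 121, 102, 29, 5, 10, 18, 18, 15, 6, 9, 3, 5] [163, 162, 143, 98, 75, 90, 98, 86, 74, 105, 127, 125, 124, 122, 124, 124] [151, 120, 118, 119, 118, 119, 120, 103, 78, 95, 105, 85, 72, 87, 124, 148, 147, 151]
150 [120, 114, 115, 117, 123, 82, 8, 5, 3, 3, 5, 6] [5, 5, 5, 3, 0, 21, 101, 123, 115, 111, 118, 117]
160 [134, 131, 133, 134, 137, 123, 35, 5, 6, 6, 5, 8] [4, 4, 3, 3, 2, 54, 134, 135, 131, 133, 131, 132]
loose ('by size', array([0.1681, 0.0603]), 'at X=.168', np.float64(0.06030295368639891))
fixed ('by size', array([0.168 , 0.0787]), 'at X=.168', np.float64(0.07869877362312906))
```

Run:
```python
from h import *
np.set_printoptions(precision=4,suppress=True)
s=readout.sense();a,K,M=cam("wrist")
T=imaging.camera("wrist")["tool_from_camera"]
def axis(col,r1,r2,r=.0107):
    o,d1=ray(K,T,(col,r1));_,d2=ray(K,T,(col,r2))
    e1=d1[:2]/np.linalg.norm(d1[:2]);e2=d2[:2]/np.linalg.norm(d2[:2])
    b=e1+e2;b/=np.linalg.norm(b);h=np.arccos(e1@e2)/2
    return "by size",o[:2]+b*r/np.sin(h),"at X=.168",(o[:2]+b*(.168-o[0])/b[0])[1]
def lat(col,row,X):
    o,d=ray(K,T,(col,row));return (o+d*(X-o[0])/d[0])[2]
print("loose",axis(275,130.8,178.7));print("fixed L",axis(275,84.5,137.3),"R",axis(275,84.8,137.3))
print("lat loose",[lat(c,155,.168) for c in(239.5,309.3)],"gap",[lat(c,115,.168) for c in(236.3,313.8)])
print(s["eef_pos"],s["time"])
# side/scene predicted hole px
```

```text
loose ('by size', array([0.1673, 0.0605]), 'at X=.168', np.float64(0.06041414443996056))
fixed L ('by size', array([0.1648, 0.0794]), 'at X=.168', np.float64(0.0793476490009908)) R ('by size', array([0.1656, 0.0793]), 'at X=.168', np.float64(0.0792887291850455))
lat loose [np.float64(-0.016862118009797148), np.float64(0.01506283198932514)] gap [np.float64(-0.01760513272280202), np.float64(0.01642874491036481)]
[0.4542 0.1658 0.2724] 7.0667
```

Two independent estimates agree: 18.9 mm forward remaining, and 0.3 mm lateral. I insert slowly, stopping a touch short.

Emit:
drive_tool:
  plan:
    - [0,0,0,0.3,0.03,0,0]
    - [0,0,0,0.3,0.03,0,0]
    - [0,0,0,0.3,0.03,0,0]
    - [0,0,0,0.02,0,0,0]
    - [0,0,0,0,0,0,0]

```text
time: 7.58
eef_pos: [0.4734, 0.1676, 0.272]
tcp_rot: [0.469, 0.529, -0.469, 0.529]
ft_force: [-1.2, 0.5, -2.1]
opening: 0.0397
```

Run:
```python
from h import *
s=readout.sense();x=R.from_quat(s["tcp_rot"]).as_matrix();print(s["eef_pos"],np.arctan2(x[1,2],x[0,2]),s["ft_force"],s["time"])
for n in("wrist","side","scene"):
    a=cam(n)[0]
    if n=="side": cv2.imwrite("pics/d7c.png",cv2.resize(a[160:220,210:290],None,fx=9,fy=9,interpolation=2)[:,:,::-1])
    elif n=="scene": cv2.imwrite("pics/s7c.png",cv2.resize(a[185:255,320:420],None,fx=8,fy=8,interpolation=2)[:,:,::-1])
    else: cv2.imwrite("pics/w7c.png",cv2.resize(a[60:260,140:420],None,fx=2.8,fy=2.8,interpolation=2)[:,:,::-1])
```

```text
[0.47340097 0.16757535 0.27203903] -1.4511661396360132 [-1.2060794   0.52916495 -2.09973712] 7.5833
```

View pics/w7c.png

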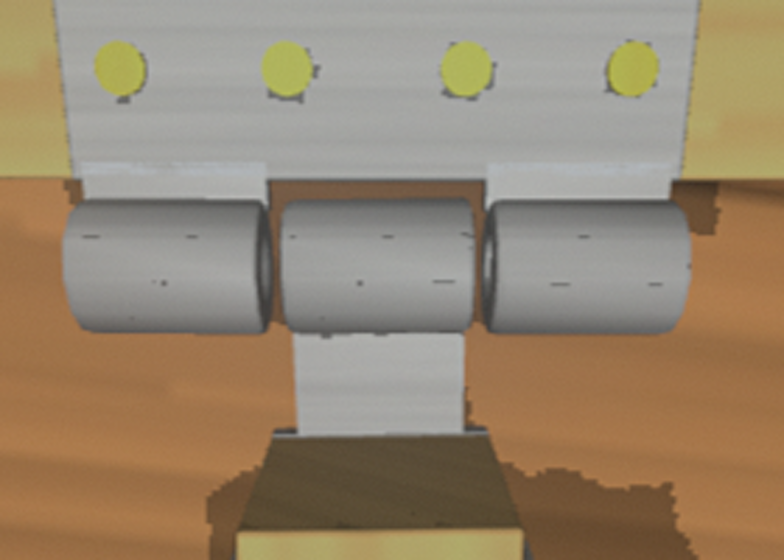

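View pics/d7c.png

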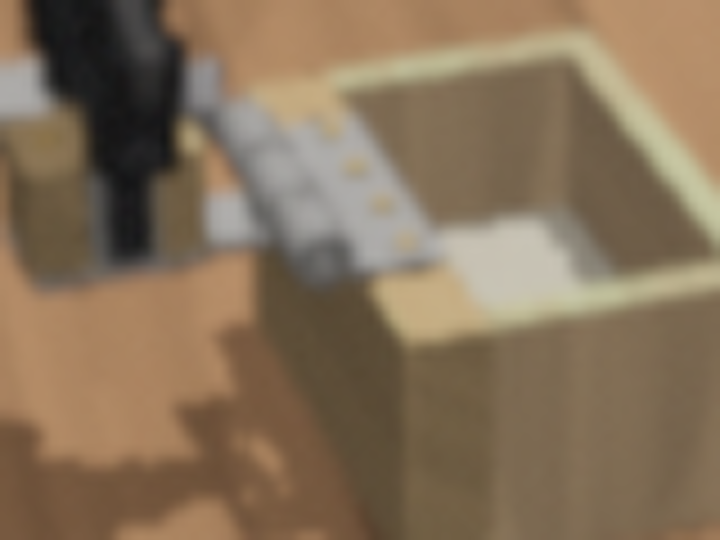

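View pics/s7c.png

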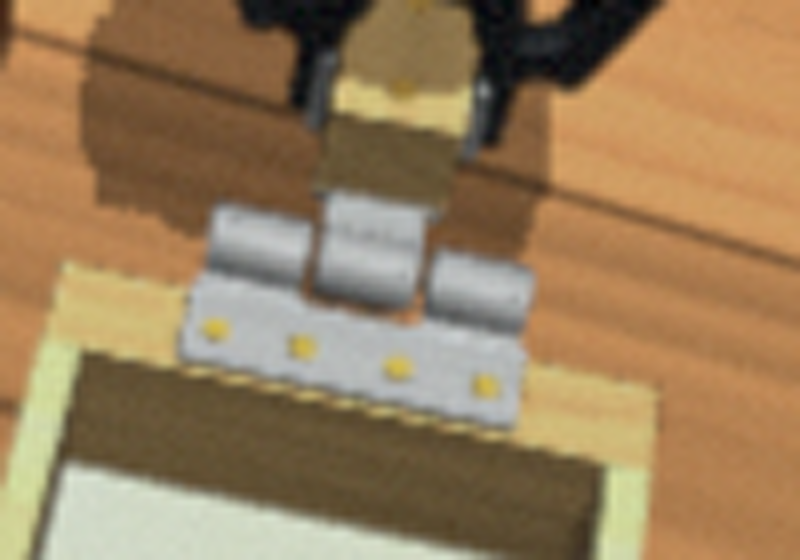

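The wrist view shows the three knuckles in one line with the same row span (crop rows 200–332) and even gaps. The side and scene views agree. One numeric check before handing in.

Run:
```python
from h import *
np.set_printoptions(precision=4,suppress=True)
s=readout.sense();a,K,M=cam("wrist")
T=imaging.camera("wrist")["tool_from_camera"]
def axis(col,r1,r2,r=.0107):
    o,d1=ray(K,T,(col,r1));_,d2=ray(K,T,(col,r2))
    e1=d1[:2]/np.linalg.norm(d1[:2]);e2=d2[:2]/np.linalg.norm(d2[:2])
    b=e1+e2;b/=np.linalg.norm(b);h=np.arccos(e1@e2)/2
    return (o[:2]+b*r/np.sin(h)).round(4),(o[:2]+b*(.168-o[0])/b[0])[1].round(4)
V=cv2.cvtColor(a,cv2.COLOR_RGB2HSV)[...,2].astype(float)
V=cv2.GaussianBlur(V,(7,1),0)
def sub(p,i0):
    g=np.abs(np.diff(p)); i=int(g.argmax()); 
    if 0<i<len(g)-1:
        d=g[i-1]-2*g[i]+g[i+1]; off=.5*(g[i-1]-g[i+1])/d if d else 0
    else: off=0
    return i0+i+.5+off
for n,cols in dict(L=(185,195,205,215),mid=(255,265,285,295),R=(335,345,355,365)).items():
    t=np.median([sub(V[126:137,c],126) for c in cols]);b=np.median([sub(V[172:185,c],172) for c in cols]); print(n,t,b,axis(275,t,b))
H=cv2.cvtColor(a,cv2.COLOR_RGB2HSV)
for r in(145,155): print(H[r,230:248,1].tolist(),H[r,303:321,1].tolist())
sc,Ks,Ms=cam("scene");sd,Kd,Md=cam("side")
print(s["eef_pos"],s["joint_velocities"].round(3),s["ft_force"],s["opening"],readout.sense()["time"])
```

```text
L 129.46838983762117 177.53896652128287 (array([0.1671, 0.0611]), np.float64(0.061))
mid 130.19988808455832 178.92141762365324 (array([0.1651, 0.0609]), np.float64(0.0605))
R 129.64308109952447 178.13116769709842 (array([0.1659, 0.0611]), np.float64(0.0608))
[7, 7, 10, 10, 6, 0, 11, 81, 113, 74, 12, 2, 3, 3, 3, 5, 2, 2] [5, 5, 5, 2, 3, 2, 31, 106, 97, 47, 3, 2, 0, 14, 3, 6, 5, 3]
[5, 9, 10, 8, 5, 5, 9, 40, 95, 77, 10, 3, 3, 3, 3, 3, 5, 3] [5, 3, 2, 5, 2, 3, 23, 98, 92, 3, 2, 2, 5, 7, 3, 4, 5, 5]
[0.4729 0.1676 0.2721] [ 0.    -0.003  0.002  0.     0.    -0.001] [-0.3194 -0.076  -2.1216] 0.039333131959452865 7.9333
```

```bash
python3 -c "
from bench import ticket
print(ticket.hand_in())"
```

```text
the job is handed in; nothing more can be done
None
```

I picked up the small pine leaf across its width with a 60 N grip. I carried it to the leftmost damp box, slid its knuckle between the two fixed ones, and handed in at about 7.9 s while still holding it. The hand-in reports no verdict.

Last checks:
- **Fore-aft:** the hole is within about 0.5 mm of the fixed axis in the wrist view.
- **Sideways:** the gaps on both sides are about equal.
- **Angle:** about 0.01 rad or less between the axes.
- **Height:** 0.104 m, worked out from the TCP height when the leaf was gripped on the bench. The apparent knuckle sizes disagreed by about 1–2 mm, which is near their noise. The scene and side views looked in line.
- **Force and motion:** the wrist force was about 2 N, roughly the leaf's weight, so there was no sign of it pressing on the box. The arm was still and the fingers were stopped on the block at 39 mm.
- **Bystanders:** I made no final measurement of the pin, cup, brush and jar. The gripper never touched them, and they looked unmoved in the pictures along the way.

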